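Lock the engine's flywheel with its timing pin

TASK

Lock the flywheel of the small engine for service: take the collared locking pin from the wooden tool block, put it in the flywheel's hole and turn the flywheel until that hole lines up with the hole hidden in the plate behind it, somewhere near the pointer on the rim; feel for it lightly, without forcing. Push the pin through both until its collar lies against the flywheel, and let go. Leave the other tools in the block and the things around as they are.

Things in the scene. Friction and masses are not known exactly. Their poses are not given: they have to be found in the camera images.
- pin: Locking pin, steel, 105 mm long, upright (tip down, on the bench) in any of the block's three holes; the only tool there with a collar. Shank 16 mm across, 62 mm long, 4 mm tapered tip (10 mm across at the end); collar 30 mm across, 5 mm thick; plain round dark head 26 mm across, 67 to 105 mm above the tip, to grip. About 0.2 kg. Origin: centre of the tip's end face; z from tip to head.
- pin_collar (a point): Centre of the underside of the pin's collar, 62 mm above the tip; axes as pin.
- block: Wooden tool block, 70 mm (x) by 190 mm (y) by 40 mm high, fixed on the bench, turned about the vertical. Three through holes of 19 mm in a row along its own y axis at -60, 0 and +60 mm. Origin: centre of its underside.
- drift: Plain straight steel drift without head or collar, 16 mm in diameter, 130 mm long, upright in another hole of the block. Not to be used. Origin: its lower end.
- bolt: Steel bolt with a 22 mm hexagon head and a 15 mm shank, 88 mm long, upright, head up, in another hole of the block. Not to be used. Origin: its lower end.
- engine: Small air-cooled engine bolted to the bench, turned about the vertical. A black round housing (178 mm across) carries the flywheel, whose axis leans 30 degrees from vertical towards the engine's own -x. A finned cylinder block stands 85 to 185 mm from the origin towards +x, up to 150 mm high. Origin: on the bench, below the flywheel's centre; z up.
- wheel_centre (a point): Centre of the flywheel's outer face, on its axis, 150 mm above the bench; axes as engine (z vertical). A hub (40 mm across) with nut stands 16 mm proud. The flywheel is an aluminium disc 160 mm across, 14 mm thick. It turns either way against light friction, about 1 N at its hole, and stays where it is left; a pin in its hole can turn it.
- wheel_hole (a point): Centre of the mouth, on the outer face, of the flywheel's one hole: 19 mm across, 55 mm from the axis, edge chamfered 2 mm. z is the flywheel's axis, pointing outward (up, leaning 30 degrees); x points from the axis to the hole. It turns with the flywheel.
- pointer (a point): Tip of the aluminium pointer fixed on the housing's rim, on the upper side (engine's +x): 87 mm from the axis, 6 mm above the plane of the outer face; axes as engine. A fixed plate lies 3 mm behind the flywheel, 10 mm thick, with one 19 mm hole (chamfer 1.5 mm) 55 mm from the axis, hidden by the flywheel, anywhere within 0.3 rad either side of the pointer, other for each engine.
- wheel (a joint): Angle of the flywheel, rad: 0 with its hole at the pointer, growing anticlockwise seen from outside; stops at -1.6 and 1.6; starts at 0.6 to 1.2. Not lined up, a pin in the hole stops on the plate, its tip 17 mm below the outer face and its collar 45 mm proud; lined up, it goes in to the collar (free space behind the plate).
- spanner: Steel open-ended spanner, 200 mm, lying on the bench. Leave alone.
- screwdriver: Screwdriver with a black handle, 190 mm, lying on the bench. Leave alone.
- spray_can: Spray can, 64 mm across, 170 mm tall, standing. Leave alone.
- filter: Grey round oil filter, 76 mm across, 70 mm tall, standing. Leave alone.
- dish: Small steel parts dish, 90 mm across. Leave alone.
Things that resemble listed ones, but are neither listed nor needed, are in the scene too. What is shaped like the pin but red is not meant.

How it is judged:
By the outcome, as a careful person would: the job done as asked, in the order asked, and still so for the second after the job is handed in, with the robot touching nothing.
It also fails if it takes over 61 s, if anything falls off the work surface, if the arm or the gripper's body presses on something with over 40 N, if the wrist force passes 120 N, or if a joint passes its speed limit or range.

ROBOT

A 7-joint arm with a two-finger parallel gripper is mounted at the origin on the work surface. World frame = base frame: x ahead of the robot, y to its left, z up, the work surface at z = 0. Lengths are in m, angles in rad, forces in N, time in s.
With the tool pointing down it reaches from about 0.425 to 0.925 m from the base axis. Payload 6.8 kg.
Tool frame: the origin (TCP) lies on the centre line of the jaws, within the pads' length; the fingertips stand 8 mm ahead of it and the grasp point (between the pads) lies 11 mm behind it (bot.tips_ahead is the distance from the TCP to the fingertips, in m); z points along the fingers, y is the line along which they close (so a half turn about z gives the same grasp; the last joint's range is limited). The gripper opens to 85 mm and grips with 20 to 120 N. Pads are 22 mm wide; open, the fingers measure 114 mm over their backs; the gripper's body (76 mm by 85 mm) begins 54 mm behind the grasp point. The pads swing forward as they close: fully open they stand 13 mm farther back than shut.
Start: joints at [1.091, 0.477, 0.022, 1.555, -0.011, 1.109, -0.083], TCP at [0.245, -0.629, 0.239] pointing down, gripper open.
Joint ranges: [-2.96, 2.96], [-0.34, 2.1], [-1.41, 1.46], [0.24, 2.44], [-1.37, 4.51], [0.17, 1.92], [-2.96, 2.96]. Speed limits (rad/s): [2.39, 2.39, 3.14, 3.14, 3.14, 3.14, 3.14].

INTERFACE

Orientations are given as a unit quaternion [w, x, y, z].
In Python, from station import bot gives the robot as it stands.
- The arm moves only by the tool send_rows, never from a script. Its argument "deltas" is text: rows parted by semicolons, each of 4 numbers parted by spaces: the shift along the tool's x, y, z in m, then the turn about the tool's z in degrees. In form: x y z spin; .... A call has 1 to 5 rows; each row is the pose to reach, as a shift and turn from the pose commanded when the call began, along the tool's axes at that moment; what a row does not reach only later rows make up. A row lasts 1/10 s, in which the tool goes at most 50 mm and 8.59 degrees, less where a joint would pass 70% of its speed; a pose out of reach is approached as far as the arm can. A call with a gripper value outside its range is refused whole. "claw" is the opening, from 0 (shut) to 1 (fully open), set as the call begins (left out, the last holds). The fingers move at their own pace and stop on an object; "force" is the grip in N (left out, the last holds). Time passes only in rows, so rows that repeat a pose let the fingers close. It gives the time, the measured TCP pose, the force, the opening and the grip force at its end, in the units of the state.
- bot.get_obs(): the state, without advancing time (a new reading comes with each control period).
- bot.read_camera(name): name is "scene" or "top"; returns a dict with "img" (420x560x3 uint8, red, green, blue), "depth" (420x560 float32, m along the optical axis (not along the pixel's ray), 0 where there is no reading), "fx", "fy", "cx", "cy" (pixels), "dist_coeffs" ([k1, k2, p1, p2, k3] as OpenCV has them; the pictures are not rectified), "camera_from_world" (4x4, takes a point from world to camera coordinates). Camera axes: x right, y up, looking along -z (the intrinsics and any distortion apply to the point x, -y, -z); pixel columns grow to the right and rows downward; lengths in m; the calibration is good to about 2 mm. A picture is of the moment at which its call begins.
- bot.hand_in(): hands the job in; it is judged then, once.
Trained networks look in a picture, given as the dict that the camera call returned (one of the last four; its "shot" number tells which), for a name from the list of things; names that differ only in an ending like _2 or _b are one class to them, and where a whole thing is asked for, a point or a joint stands for the part that bears it (a point fixed in the world has none). Each returns a list of dicts, best first, with "confidence" (0 to 1); they miss things now and then, are a little off and sometimes report something else, mostly with a low value. They report only what shows in the picture. A call takes as long as a camera call. They do not tell look-alikes from the thing itself.
- bot.masks_of(picture, query): "mask" (420x560 bool, what is visible of it).
- bot.landmark_of(picture, query): "xyz" ([x, y, z] in m, in world coordinates, good to about 4 mm: a listed point, or the origin of a listed thing).
The state is a dict: "t": time; "q": joint angles; "joint_vel": joint speeds; "joint_torque": joint torques, N m; "eef_pos": TCP position; "tool_rot": TCP orientation; "contact_force": force on the tool from outside, world axes, zero at the start; "torque": the same for the moment, N m; "gripper_width": opening from 0.0 (shut) to 1.0 (fully open); "grasp_force": force on a finger pad.
Only numpy, scipy, OpenCV 4.12 (cv2) and the standard library are available. Lean on these libraries where they do the work, as an engineer would, in place of code of your own. Each camera call takes 0.05 s, during which the arm holds its last target. There are 200 camera calls.

## Working session

There is one attempt and no reset: what is moved stays moved. The work goes in short steps, Python scripts to look and compute and a tool call to move; the robot and the scene stay as the last step left them, time stands still between calls to the robot, and variables do not carry over. Pictures are saved under pics/ and viewed, at most 10 in all, crops included, and the job is handed in when it is done.

Besides the shell and the picture viewer there is one more tool, called after "Emit:" as a command line: name --argument value ..., lists and objects as JSON in quotes. send_rows: Moves the arm, as the interface text tells. Its arguments: {"type":"object","properties":{"deltas":{"type":"string"},"claw":{"type":"number"},"force":{"type":"number"}},"required":["deltas"]}

```bash
ls; mkdir -p pics
cat > h.py <<'E'
import numpy as np, cv2
from station import bot
def shot(n): return bot.read_camera(n)
def save(p,f): cv2.imwrite('pics/'+f,cv2.cvtColor(p['img'],cv2.COLOR_RGB2BGR))
def proj(p,X):
    X=np.atleast_2d(X); T=np.array(p['camera_from_world'])
    c=X@T[:3,:3].T+T[:3,3]; c=c*[1,-1,-1]
    K=np.array([[p['fx'],0,p['cx']],[0,p['fy'],p['cy']],[0,0,1.]])
    return cv2.projectPoints(c,np.zeros(3),np.zeros(3),K,np.array(p['dist_coeffs'],float))[0][:,0]
def cloud(p,uv=None):
    K=np.array([[p['fx'],0,p['cx']],[0,p['fy'],p['cy']],[0,0,1.]])
    if uv is None:
        v,u=np.mgrid[:420,:560]; uv=np.c_[u.ravel(),v.ravel()]
    uv=np.array(uv,float); n=cv2.undistortPoints(uv[:,None],K,np.array(p['dist_coeffs'],float))[:,0]
    d=p['depth'][uv[:,1].round().astype(int),uv[:,0].round().astype(int)]
    c=np.c_[n[:,0]*d,-n[:,1]*d,-d]; T=np.linalg.inv(np.array(p['camera_from_world']))
    W=c@T[:3,:3].T+T[:3,3]; W[d<=0]=np.nan
    return W
E
python3 - <<'E'
from h import *
np.set_printoptions(precision=4,suppress=True)
ps={n:shot(n) for n in('scene','top')}
print(bot.get_obs()); print(bot.tips_ahead)
for n,p in ps.items():
    save(p,n+'0.png')
    for q in('pin','pin_collar','block','drift','bolt','engine','wheel_centre','wheel_hole','pointer','spray_can','filter','dish'):
        print(n,q,[(np.round(r['xyz'],4).tolist(),round(r['confidence'],2),proj(p,r['xyz'])[0].round()) for r in bot.landmark_of(p,q)][:3])
E
```

```text
pics
{'t': 0.1, 'q': array([ 1.0909,  0.4778,  0.0224,  1.5563, -0.0115,  1.1093, -0.0831]), 'joint_vel': array([-0.0007, -0.0019, -0.0011, -0.0037, -0.0004,  0.0005, -0.0004]), 'joint_torque': array([  0.0041, -59.7757,   1.6131, -28.1953,   0.0127,   0.0051,
        -0.0001]), 'eef_pos': array([ 0.245 , -0.6284,  0.2384]), 'tool_rot': array([-0.0008,  0.9828,  0.1848, -0.0002]), 'contact_force': array([ 0.4309,  0.7487, -0.6985]), 'torque': array([-0.0631, -0.0297, -0.0232]), 'grasp_force': 0.0, 'gripper_width': 1.0000181457036081}
0.008
scene pin [([0.4931, -0.0725, -0.0015], 0.75, array([302., 240.])), ([0.3213, -0.4598, 0.0001], 0.54, array([186., 159.])), ([0.5414, -0.1601, -0.0006], 0.47, array([262., 247.]))]
scene pin_collar [([0.5443, -0.1616, 0.0646], 0.7, array([260., 232.])), ([0.4858, -0.0713, 0.0663], 0.63, array([304., 221.])), ([0.5259, -0.224, -0.0014], 0.52, array([240., 236.]))]
scene block [([0.5198, -0.2197, -0.0018], 0.61, array([242., 235.]))]
scene drift [([0.5064, -0.2768, 0.0012], 0.49, array([223., 225.]))]
scene bolt [([0.5254, -0.2192, -0.0017], 0.74, ar
[... 1308 characters left out ...]
7, array([193., 214.]))]
top drift [([0.507, -0.2727, 0.0006], 0.54, array([328., 232.]))]
top bolt [([0.5242, -0.2141, -0.0023], 0.56, array([308., 226.]))]
top engine [([0.5487, 0.0926, -0.0013], 0.92, array([203., 218.]))]
top wheel_centre [([0.5444, 0.0935, 0.1471], 0.92, array([194., 214.]))]
top wheel_hole [([0.5466, 0.142, 0.1747], 0.77, array([173., 211.]))]
top pointer [([0.5962, 0.1444, 0.1979], 0.65, array([171., 191.]))]
top spray_can [([0.6598, -0.3828, -0.0011], 0.67, array([365., 180.]))]
top filter [([0.3241, -0.4665, 0.0011], 0.83, array([395., 295.]))]
top dish [([0.7612, -0.0446, -0.0064], 0.85, array([250., 147.])), ([0.5202, -0.2203, -0.0016], 0.33, array([310., 228.]))]
```

Run:
```python
import cv2
a=cv2.imread('pics/scene0.png')[150:330,120:440];cv2.imwrite('pics/s1.png',cv2.resize(a,(800,450),interpolation=2))
a=cv2.imread('pics/top0.png')[130:310,130:400];cv2.imwrite('pics/t1.png',cv2.resize(a,(800,533),interpolation=2))
```

```text
(no output)
```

View pics/s1.png

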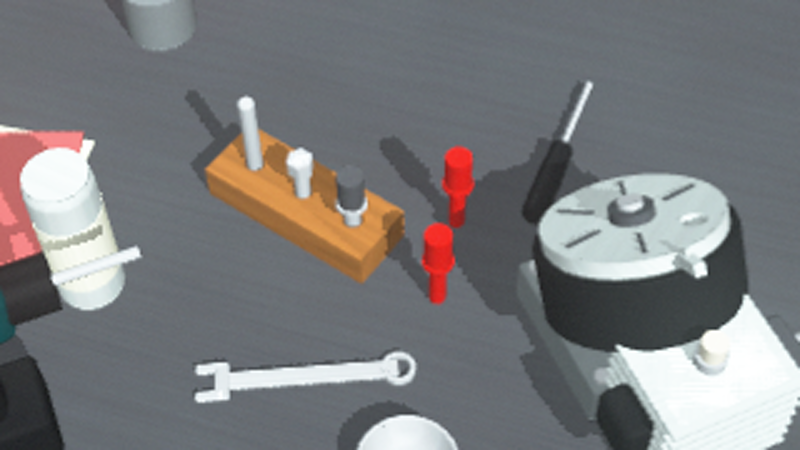

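View pics/t1.png

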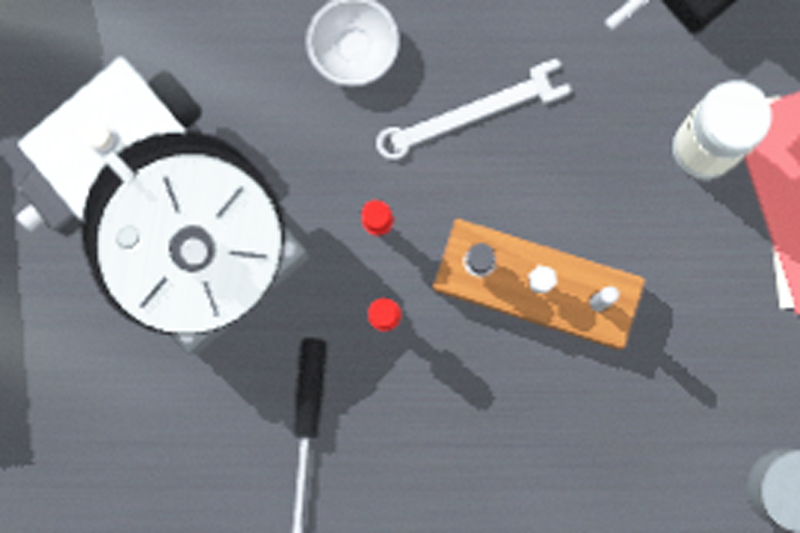

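The pin (dark head, collar) is in the block hole nearest the engine, at about (0.541, -0.163). The two red ones are look-alikes. The wheel hole shows at top-crop (128,237). Next I refine these positions.

```bash
cat >> h.py <<'E'
def lm(q,near,n=3,r=.03):
    L=[]
    for _ in range(n):
        for c in('scene','top'):
            p=shot(c)
            L+=[x['xyz'] for x in bot.landmark_of(p,q) if np.linalg.norm(np.array(x['xyz'])-near)<r][:1]
    L=np.array(L); return np.median(L,0),L.std(0),len(L)
E
python3 - <<'E'
from h import *
np.set_printoptions(precision=4,suppress=True)
for q,n in dict(pin=[.5413,-.162,0],pin_collar=[.542,-.163,.063],wheel_centre=[.544,.094,.148],wheel_hole=[.5466,.145,.172],pointer=[.595,.1425,.197],engine=[.546,.093,0]).items(): print(q,*lm(q,n,2))
for c in('top','scene'):
    p=shot(c); W=cloud(p)
    s=(abs(W[:,2]-.105)<.004)&(np.hypot(W[:,0]-.541,W[:,1]+.163)<.025); H=W[s]
    print(c,'head',H.mean(0),s.sum(),(H.min(0)+H.max(0))/2,np.ptp(H,axis=0))
    # disc plane
    d=W-[.5435,.0942,.15]; a=np.radians(43.5);u=np.array([np.cos(a)*.866,np.sin(a)*.866,.5]);n=np.array([-np.cos(a)*.5,-np.sin(a)*.5,.866]);v=np.cross(n,u)
    h=d@n; s=(abs(h)<.004)&(np.hypot(d@u,d@v)<.1); D=W[s]; m=D.mean(0); N=np.linalg.svd(D-m)[2][2]; N*=np.sign(N[2])
    (cx,cy),R=cv2.minEnclosingCircle(np.c_[d[s]@u,d[s]@v].astype(np.float32))
    print('disc',s.sum(),m,'N',N,np.degrees(np.arccos(N[2])),np.degrees(np.arctan2(-N[1],-N[0])),'h',h[s].mean(),'circ',cx,cy,R)
E
```

```text
pin [ 0.5421 -0.1622 -0.0008] [0.0023 0.0009 0.0011] 4
pin_collar [ 0.5423 -0.1638  0.0638] [0.002  0.0021 0.0011] 4
wheel_centre [0.5448 0.0931 0.1469] [0.0011 0.0014 0.0013] 4
wheel_hole [0.547  0.1443 0.1708] [0.0015 0.003  0.0013] 4
pointer [0.5945 0.1412 0.1983] [0.0025 0.0019 0.0009] 4
engine [ 0.5459  0.0946 -0.0024] [0.0028 0.0005 0.0015] 4
top head [ 0.5418 -0.1634  0.1041] 55 [ 0.5425 -0.1632  0.1049] [0.0222 0.0243 0.0073]
disc 2247 [0.549  0.0904 0.1502] N [-0.3705 -0.3335  0.8669] 29.898014512578982 41.990704549108045 h -0.0005599400585091553 circ 0.009451616555452347 -0.0043749441392719746 0.09033605456352234
scene head [ 0.542  -0.1614  0.1053] 83 [ 0.5404 -0.1616  0.105 ] [0.0263 0.025  0.0067]
disc 1989 [0.5532 0.0958 0.1545] N [-0.3735 -0.3267  0.8682] 29.747921759103633 41.17552752175593 h -0.00017023417105054302 circ 0.009430447593331337 0.001271730405278504 0.09033170342445374
```

```bash
cat >> h.py <<'E'
from scipy.spatial.transform import Rotation as R
AZ=42.3; a_=np.radians(AZ)
U=np.array([np.cos(a_)*.8660,np.sin(a_)*.8660,.5]);Nn=np.array([-np.cos(a_)*.5,-np.sin(a_)*.5,.8660]);V=np.cross(Nn,U)
def pose():
    o=bot.get_obs(); w,x,y,z=o['tool_rot']; return o,np.array(o['eef_pos']),R.from_quat([x,y,z,w])
def go(T,yaw=AZ):
    o,P,r=pose(); X=r.as_matrix()[:,0]; cur=np.degrees(np.arctan2(X[1],X[0]))
    print('t',round(o['t'],2),'P',P.round(4),'yaw',round(cur,2),'delta mm',(r.inv().apply(np.array(T)-P)*1e3).round(1),'spin',round(-((yaw-cur+90)%180-90),2),'F',np.round(o['contact_force'],2),'w',round(o['gripper_width'],3),'gf',round(o['grasp_force'],1))
E
python3 -c "
from h import *
go([.5418,-.1625,.22])"
```

```text
t 3.8 P [ 0.2453 -0.6289  0.2393] yaw 21.3 delta mm [ 445.7 -326.8   19.3] spin -21.0 F [-0.28 -0.01  0.2 ] w 1.002 gf 0.0
```

Emit:
send_rows --deltas "40 0 0 0" --claw 1.5

```text
out of range
```

Emit:
send_rows --deltas "0.040 -0.029 0 -4; 0.080 -0.058 0 -8; 0.120 -0.087 0 -12; 0.160 -0.116 0 -16; 0.200 -0.145 0 -21" --claw 0.75

```text
t: 4.3
eef_pos: [0.3797, -0.4195, 0.2396]
tool_rot: [0.0, 0.932, 0.362, 0.0]
contact_force: [1.7, 0.1, 0.6]
gripper_width: 0.746
grasp_force: 0.0
```

```bash
python3 -c "
from h import *
go([.5418,-.1625,.20])"
```

```text
t 4.3 P [ 0.3797 -0.4195  0.2396] yaw 42.47 delta mm [293.  -80.2  39.5] spin 0.17 F [1.67 0.08 0.57] w 0.746 gf 0.0
```

Emit:
send_rows --deltas "0.046 -0.0125 0.006 0; 0.092 -0.025 0.012 0; 0.138 -0.0375 0.018 0; 0.184 -0.05 0.024 0; 0.230 -0.063 0.03 0"

```text
t: 4.8
eef_pos: [0.5075, -0.2183, 0.2095]
tool_rot: [0.0, 0.933, 0.361, 0.0]
contact_force: [0.7, -0.5, 0.2]
gripper_width: 0.75
grasp_force: 0.0
```

Emit:
send_rows --deltas "0.040 -0.0107 0.006 0; 0.063 -0.0172 0.0095 0; 0.063 -0.0172 0.0095 0"

```text
t: 5.1
eef_pos: [0.5435, -0.1598, 0.1995]
tool_rot: [-0.001, 0.931, 0.364, 0.001]
contact_force: [-0.2, -0.2, 0.7]
gripper_width: 0.749
grasp_force: 0.0
```

```bash
python3 -c "
from h import *
go([.5418,-.1625,.083])"
```

```text
t 5.1 P [ 0.5435 -0.1598  0.1995] yaw 42.7 delta mm [ -3.3   0.9 116.5] spin 0.4 F [-0.24 -0.2   0.75] w 0.749 gf 0.0
```

Emit:
send_rows --deltas "-0.003 0.001 0.03 0; -0.003 0.001 0.06 0; -0.003 0.001 0.09 0; -0.003 0.001 0.11 0; -0.003 0.001 0.1165 0"

```text
t: 5.6
eef_pos: [0.5381, -0.1684, 0.0813]
tool_rot: [-0.001, 0.933, 0.36, -0.002]
contact_force: [0.1, 0.5, 0.3]
gripper_width: 0.751
grasp_force: 0.0
```

Emit:
send_rows --deltas "0 0 0 0; 0 0 0 0; 0 0 0 0; 0 0 0 0; 0 0 0 0" --claw 0 --force 30

```text
t: 6.1
eef_pos: [0.5407, -0.1674, 0.0847]
tool_rot: [0.001, 0.933, 0.361, 0.001]
contact_force: [-2.7, 1.0, 6.6]
gripper_width: 0.295
grasp_force: 29.2
```

```bash
python3 -c "
from h import *
go([.5418,-.1625,.083])
p=shot('scene');save(p,'s2.png');import cv2
cv2.imwrite('pics/s2c.png',cv2.resize(cv2.imread('pics/s2.png')[150:270,180:340],(800,600)))"
```

```text
t 6.1 P [ 0.5407 -0.1674  0.0847] yaw 42.31 delta mm [ 4.1 -2.9  1.7] spin 0.01 F [-2.67  1.01  6.59] w 0.295 gf 29.2
```

View pics/s2c.png

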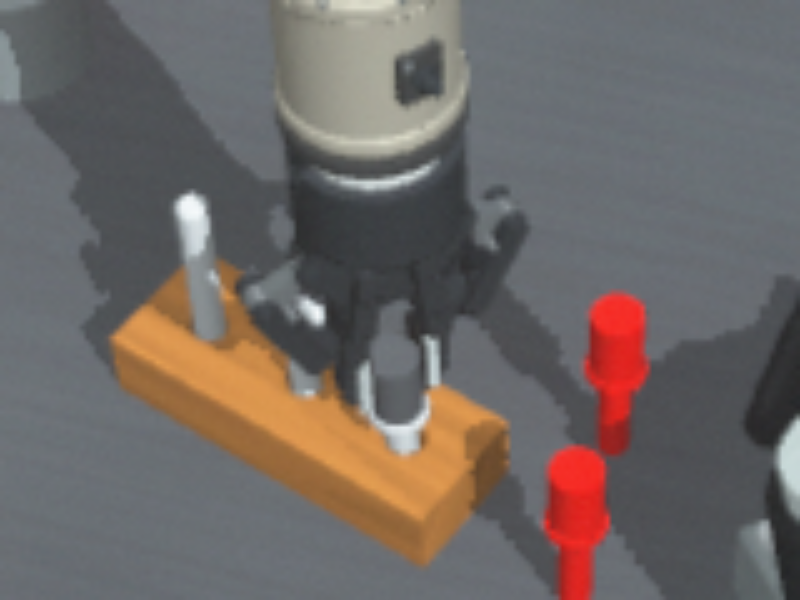

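The pin's dark head is between the pads at crop (400,390), and the neighbouring tools are undisturbed. Lifting.

Emit:
send_rows --deltas "0 0 -0.02 0; 0 0 -0.055 0; 0 0 -0.1 0; 0 0 -0.15 0; 0 0 -0.19 0"

```text
t: 6.65
eef_pos: [0.5403, -0.1675, 0.2765]
tool_rot: [0.001, 0.933, 0.361, 0.001]
contact_force: [0.8, 0.5, -2.8]
gripper_width: 0.292
grasp_force: 30.1
```

```bash
python3 -c "
from h import *
print('U',U,'N',Nn)
C=np.array([.5448,.0938,.15])
hole=np.array([.547,.1443,.1708]); d=hole-C; th=np.arctan2(d@V,d@U); print('th',th,np.hypot(d@V,d@U))
H=C+.055*(np.cos(th)*U+np.sin(th)*V); print('hole',H)
go(H+[0,0,.062+.08])
p=shot('scene')
for r in bot.landmark_of(p,'pin_collar')+bot.landmark_of(p,'pin'): print(np.round(r['xyz'],4),r['confidence'])
W=cloud(p); im=p['img'].reshape(-1,3).astype(int); P=pose()[1]
s=(np.hypot(W[:,0]-P[0],W[:,1]-P[1])<.03)&(W[:,2]<P[2]-.03)&(W[:,2]>P[2]-.08); print(s.sum(),W[s].mean(0),W[s].min(0),W[s].max(0))
"
```

```text
U [0.64052053 0.58282884 0.5       ] N [-0.36981555 -0.33650626  0.866     ]
th 0.7158340810964918 0.05465802447384488
hole [0.54709126 0.14468218 0.17075002]
t 6.65 P [ 0.5403 -0.1675  0.2765] yaw 42.31 delta mm [ 215.2 -226.2  -36.5] spin 0.01 F [ 0.81  0.51 -2.76] w 0.292 gf 30.1
[ 0.5454 -0.1648  0.2556] 0.95
[ 0.5765 -0.0633  0.0596] 0.88
[ 0.4872 -0.0715  0.0672] 0.57
[ 0.6973 -0.1554 -0.0031] 0.44
[ 0.5448 -0.1626  0.1926] 0.92
[ 5.82e-01 -7.05e-02  5.00e-04] 0.69
[ 4.909e-01 -7.610e-02  4.000e-04] 0.68
110 [ 0.54722814 -0.16145679  0.22085268] [ 0.53996513 -0.17252855  0.1972292 ] [ 0.55223924 -0.15528669  0.24537901]
```

```bash
python3 -c "
from h import *
go([.5413,.1394,.29])"
```

```text
t 6.8 P [ 0.5417 -0.1678  0.2767] yaw 42.29 delta mm [ 206.5 -227.4  -14. ] spin -0.01 F [-0.86 -0.97 -3.55] w 0.296 gf 30.3
```

Emit:
send_rows --deltas "0.015 -0.016 -0.02 0; 0.045 -0.049 -0.025 0; 0.077 -0.085 -0.025 0; 0.109 -0.12 -0.025 0; 0.14 -0.154 -0.025 0"

```text
t: 7.3
eef_pos: [0.5387, 0.0423, 0.2966]
tool_rot: [-0.0, 0.933, 0.361, -0.001]
contact_force: [0.7, 1.6, -1.9]
gripper_width: 0.298
grasp_force: 30.2
```

Emit:
send_rows --deltas "0.03 -0.033 0 0; 0.055 -0.06 0.006 0; 0.0665 -0.0735 0.011 0; 0.0665 -0.0735 0.011 0; 0.0665 -0.0735 0.011 0"

```text
t: 7.8
eef_pos: [0.5389, 0.1392, 0.2857]
tool_rot: [0.0, 0.933, 0.361, -0.001]
contact_force: [0.5, -0.8, -2.2]
gripper_width: 0.297
grasp_force: 30.0
```

```bash
python3 -c "
from h import *
np.set_printoptions(precision=4,suppress=True)
go([.5413,.1394,.29])
for c in('scene','top'):
  p=shot(c)
  for q in('pin','pin_collar','wheel_hole','wheel_centre'):
    print(c,q,[(np.round(r['xyz'],4),round(r['confidence'],2)) for r in bot.landmark_of(p,q) if r['xyz'][1]>.05])
  save(p,c+'3.png')
cv2.imwrite('pics/s3c.png',cv2.resize(cv2.imread('pics/scene3.png')[160:280,320:480],(800,600)))
"
```

```text
t 7.8 P [0.5389 0.1392 0.2857] yaw 42.33 delta mm [ 1.8  1.4 -4.3] spin 0.03 F [ 0.55 -0.84 -2.22] w 0.297 gf 30.0
scene pin [(array([0.5429, 0.1449, 0.2003]), 0.58)]
scene pin_collar [(array([0.5433, 0.1446, 0.2647]), 0.7)]
scene wheel_hole [(array([0.5446, 0.1448, 0.169 ]), 0.76)]
scene wheel_centre [(array([0.548 , 0.0956, 0.1452]), 0.89)]
top pin []
top pin_collar [(array([0.5434, 0.1384, 0.2685]), 0.59)]
top wheel_hole [(array([0.5457, 0.1408, 0.1702]), 0.93)]
top wheel_centre [(array([0.5421, 0.0934, 0.1462]), 0.86)]
```

View pics/s3c.png

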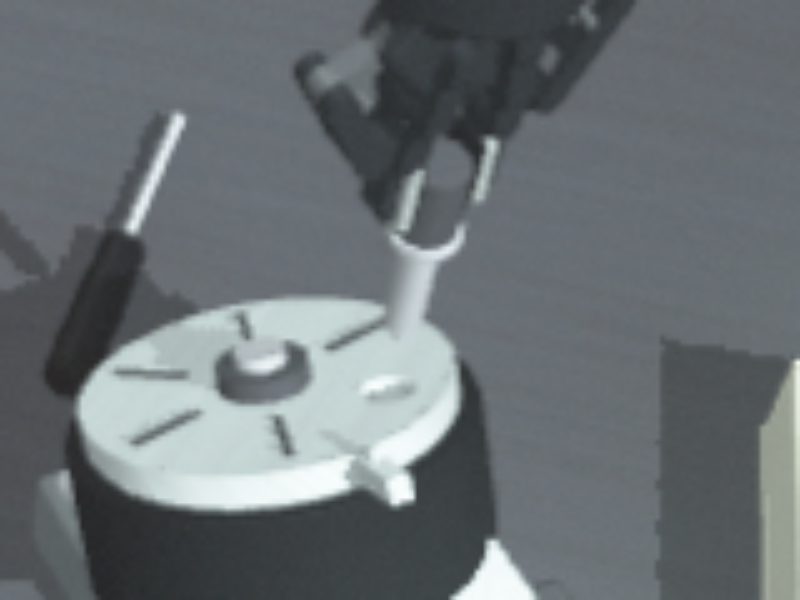

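The pin hangs just above the hole (tip at crop (400,335), hole at (388,385)). Descending.

Emit:
send_rows --deltas "0.0015 0.0015 0.01 0; 0.0015 0.0015 0.02 0; 0.0015 0.0015 0.026 0; 0.0015 0.0015 0.026 0"

```text
t: 8.7
eef_pos: [0.5409, 0.1394, 0.2596]
tool_rot: [-0.0, 0.933, 0.361, -0.001]
contact_force: [-0.0, 1.5, -3.2]
gripper_width: 0.29
grasp_force: 30.1
```

Emit:
send_rows --deltas "0 0 0.002 0; 0 0 0.004 0; 0 0 0.005 0; 0 0 0.005 0"

```text
t: 9.1
eef_pos: [0.5418, 0.1398, 0.2563]
tool_rot: [0.0, 0.933, 0.361, 0.0]
contact_force: [0.3, -0.4, -2.8]
gripper_width: 0.294
grasp_force: 30.1
```

Emit:
send_rows --deltas "0 0 0.001 0; 0 0 0.002 0; 0 0 0.003 0; 0 0 0.003 0"

```text
t: 9.5
eef_pos: [0.5417, 0.1397, 0.2531]
tool_rot: [0.0, 0.933, 0.361, -0.0]
contact_force: [0.5, 0.9, -1.9]
gripper_width: 0.291
grasp_force: 30.1
```

Emit:
send_rows --deltas "0 0 0.001 0; 0 0 0.002 0; 0 0 0.003 0; 0 0 0.003 0"

```text
t: 9.9
eef_pos: [0.542, 0.1397, 0.2506]
tool_rot: [0.0, 0.933, 0.361, 0.0]
contact_force: [-0.3, -1.1, 1.0]
gripper_width: 0.292
grasp_force: 30.5
```

Emit:
send_rows --deltas "0 0 0.001 0; 0 0 0.002 0; 0 0 0.003 0; 0 0 0.003 0"

```text
t: 10.3
eef_pos: [0.5416, 0.1403, 0.2476]
tool_rot: [-0.0, 0.933, 0.361, -0.0]
contact_force: [-2.0, -0.1, 3.9]
gripper_width: 0.293
grasp_force: 31.4
```

Emit:
send_rows --deltas "-0.001 0 0 0; -0.003 0 0.0005 0; -0.0055 0 0.001 0; -0.008 0 0.001 0; -0.0107 0 0.001 0" --force 20

```text
t: 10.8
eef_pos: [0.5337, 0.1342, 0.2465]
tool_rot: [-0.001, 0.932, 0.361, 0.001]
contact_force: [-1.6, 4.7, 4.0]
gripper_width: 0.293
grasp_force: 32.7
```

```bash
python3 -c "
from h import *
np.set_printoptions(precision=4,suppress=True)
go([.5413,.1394,.29])
for c in('scene',):
  p=shot(c)
  for q in('pin','pin_collar','wheel_hole'):
    print(c,q,[(np.round(r['xyz'],4),round(r['confidence'],2)) for r in bot.landmark_of(p,q) if r['xyz'][1]>.05])
  save(p,c+'4.png')
cv2.imwrite('pics/s4c.png',cv2.resize(cv2.imread('pics/scene4.png')[160:280,320:480],(800,600)))
"
```

```text
t 10.8 P [0.5337 0.1342 0.2465] yaw 42.37 delta mm [  9.2   1.2 -43.4] spin 0.07 F [-1.57  4.69  3.98] w 0.293 gf 32.7
scene pin [(array([0.5413, 0.145 , 0.1593]), 0.54), (array([0.592 , 0.1412, 0.1973]), 0.39)]
scene pin_collar [(array([0.5399, 0.1396, 0.2253]), 0.87)]
scene wheel_hole [(array([0.5399, 0.149 , 0.1646]), 0.9)]
```

View pics/s4c.png

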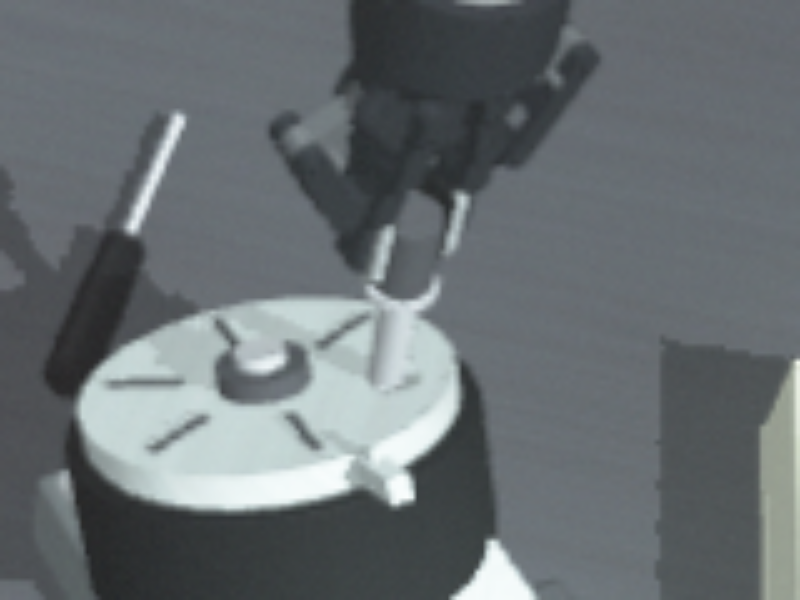

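The tip is in the hole, but dragging it turned the wheel to about 0.83. I'll turn the wheel nearer the pointer first, where a drag towards the axis tilts the pin without turning the wheel.

Emit:
send_rows --deltas "0.0015 0.002 -0.0005 0; 0.003 0.0045 -0.0015 0; 0.005 0.007 -0.003 0; 0.007 0.0095 -0.004 0; 0.0085 0.0125 -0.005 0"

```text
t: 11.5
eef_pos: [0.548, 0.1313, 0.2516]
tool_rot: [-0.001, 0.932, 0.362, 0.0]
contact_force: [-3.2, 5.5, 4.4]
gripper_width: 0.299
grasp_force: 34.0
```

Emit:
send_rows --deltas "0.001 0.0025 -0.0005 0; 0.0018 0.005 -0.001 0; 0.003 0.0075 -0.0015 0; 0.004 0.010 -0.002 0; 0.004 0.010 -0.002 0"

```text
t: 12.0
eef_pos: [0.5593, 0.1259, 0.2546]
tool_rot: [-0.001, 0.933, 0.361, 0.002]
contact_force: [-1.1, 4.2, 7.8]
gripper_width: 0.295
grasp_force: 32.7
```

```bash
cat >> h.py <<'E'
C0=np.array([.5448,.0938,.15])
def eng(X): # engine disc frame: u,v,n in mm relative to wheel centre
    d=np.array(X)-C0; return (np.array([d@U,d@V,d@Nn])*1e3).round(1)
def look(cams=('scene','top')):
    go(C0)
    for c in cams:
        p=shot(c)
        g=lambda q:[(r['xyz'],eng(r['xyz']),round(r['confidence'],2)) for r in bot.landmark_of(p,q) if np.linalg.norm(np.array(r['xyz'])-C0)<.15 ][:2]
        a,b,h=g('pin'),g('pin_collar'),g('wheel_hole')
        print(c,'pin',a and a[0][1:],'collar',b and b[0][1:],'hole',[x[1:] for x in h],'th',[round(np.arctan2(x[1][1],x[1][0]),3) for x in h])
        if a and b:
            t=np.array(b[0][0])-a[0][0]; print(' tilt',np.degrees(np.arctan2(-t@[np.cos(a_),np.sin(a_),0],t[2])).round(1),np.linalg.norm(t).round(3))
    return p
E
python3 -c "
from h import *
look()"
```

```text
t 12.0 P [0.5593 0.1259 0.2546] yaw 42.34 delta mm [-32.7  13.9 104.5] spin 0.04 F [-1.14  4.2   7.8 ] w 0.295 gf 32.7
scene pin (array([49.8, 14.7, -3.8]), 0.82) collar (array([75.8, 13.4, 53.3]), 0.54) hole [(array([52.5, 19.7, -1.5]), 0.91)] th [np.float64(0.359)]
 tilt 5.5 0.063
top pin (array([43.7, 17. , -1.2]), 0.48) collar (array([74.1, 15.9, 55.8]), 0.39) hole [(array([53.9, 19.1,  2.3]), 0.59)] th [np.float64(0.341)]
 tilt 2.0 0.065
```

Emit:
send_rows --deltas "-0.0035 -0.0005 0.0004 0; -0.007 -0.001 0.001 0; -0.011 -0.001 0.0017 0; -0.0145 -0.002 0.0025 0; -0.0145 -0.002 0.0025 0"

```text
t: 12.9
eef_pos: [0.5468, 0.1165, 0.2518]
tool_rot: [-0.0, 0.933, 0.361, 0.001]
contact_force: [-1.2, 2.6, 6.9]
gripper_width: 0.294
grasp_force: 30.6
```

```bash
python3 -c "
from h import *
look()"
```

```text
t 12.9 P [0.5468 0.1165 0.2518] yaw 42.31 delta mm [-17.1  15.3 101.8] spin 0.01 F [-1.22  2.63  6.91] w 0.294 gf 30.6
scene pin (array([49.3, 17. , -1.5]), 0.78) collar (array([65.9, 14.6, 58.9]), 0.83) hole [(array([51. , 19.3, -1.9]), 0.64)] th [np.float64(0.362)]
 tilt 14.6 0.063
top pin [] collar [] hole [(array([51.6, 14.8,  3.8]), 0.57)] th [np.float64(0.279)]
```

Emit:
send_rows --deltas "-0.0035 0 0.0012 0; -0.007 -0.0005 0.0025 0; -0.010 -0.001 0.0042 0; -0.0135 -0.001 0.006 0; -0.017 -0.001 0.0075 0"

```text
t: 13.8
eef_pos: [0.5341, 0.1054, 0.2451]
tool_rot: [0.001, 0.933, 0.361, 0.002]
contact_force: [-1.4, 0.3, 10.7]
gripper_width: 0.293
grasp_force: 31.5
```

Emit:
send_rows --deltas "-0.0035 0 0.002 0; -0.0035 0 0.002 0"

```text
t: 14.0
eef_pos: [0.5307, 0.1021, 0.2425]
tool_rot: [0.001, 0.933, 0.361, 0.001]
contact_force: [-4.5, -0.8, 11.1]
gripper_width: 0.293
grasp_force: 31.7
```

```bash
python3 -c "
from h import *
look()"
```

```text
t 14.0 P [0.5307 0.1021 0.2425] yaw 42.27 delta mm [ 4.8 15.5 92.5] spin -0.03 F [-4.45 -0.79 11.09] w 0.293 gf 31.7
scene pin (array([50.3, 16.1, -2.6]), 0.76) collar (array([53.3, 15. , 61.5]), 0.78) hole [] th []
 tilt 27.3 0.064
top pin (array([ -70.3,   -2.7, -130.4]), 0.73) collar [] hole [(array([52.2, 16.9, -0.5]), 0.67)] th [np.float64(0.313)]
```

Emit:
send_rows --deltas "-0.0015 -0.0005 0 0; -0.003 -0.0015 0.001 0; -0.002 -0.0015 0.0025 0; -0.001 -0.0015 0.004 0; -0.001 -0.0015 0.004 0"

```text
t: 14.9
eef_pos: [0.5298, 0.1028, 0.2382]
tool_rot: [0.001, 0.933, 0.361, 0.001]
contact_force: [0.3, -0.3, 5.3]
gripper_width: 0.298
grasp_force: 30.6
```

```bash
python3 -c "
from h import *
look()"
```

```text
t 14.9 P [0.5298 0.1028 0.2382] yaw 42.26 delta mm [ 4.9 16.6 88.2] spin -0.04 F [ 0.34 -0.27  5.29] w 0.298 gf 30.6
scene pin (array([50.9, 17.9, -5.7]), 0.71) collar (array([54.5, 16. , 59.3]), 0.68) hole [(array([51.1, 19.4, -1.7]), 0.73)] th [np.float64(0.363)]
 tilt 26.8 0.065
top pin [] collar [] hole [(array([50.8, 18.8,  1.8]), 0.56)] th [np.float64(0.354)]
```

Emit:
send_rows --deltas "-0.001 0 0.002 0; -0.0015 -0.0005 0.0035 0; -0.001 -0.0005 0.005 0; 0 -0.0005 0.0065 0; 0 -0.0005 0.0065 0"

```text
t: 15.8
eef_pos: [0.5283, 0.1038, 0.2303]
tool_rot: [-0.0, 0.933, 0.361, -0.0]
contact_force: [1.5, 1.2, -1.3]
gripper_width: 0.299
grasp_force: 29.8
```

```bash
python3 -c "
from h import *
look()"
```

```text
t 15.8 P [0.5283 0.1038 0.2303] yaw 42.31 delta mm [ 5.4 18.5 80.3] spin 0.01 F [ 1.46  1.23 -1.33] w 0.299 gf 29.8
scene pin (array([ 53.7,  18.4, -10.8]), 0.9) collar (array([51.7, 19.9, 52.2]), 0.64) hole [(array([50.1, 21.8, -4.5]), 0.69)] th [np.float64(0.41)]
 tilt 31.8 0.063
top pin (array([-2.9, -1.8, -1.8]), 0.25) collar [] hole [(array([50.2, 20.5,  3.7]), 0.8)] th [np.float64(0.388)]
```

Emit:
send_rows --deltas "0.001 0 0.00175 0; 0.002 0 0.0035 0; 0.0025 0 0.0044 0; 0.0025 0 0.0044 0"

```text
t: 16.6
eef_pos: [0.5302, 0.1055, 0.2263]
tool_rot: [-0.0, 0.933, 0.361, 0.0]
contact_force: [1.5, 1.5, -0.3]
gripper_width: 0.294
grasp_force: 29.8
```

Emit:
send_rows --deltas "0.0005 0 0.0009 0; 0.001 0 0.0017 0; 0.001 0 0.0017 0"

```text
t: 16.9
eef_pos: [0.5306, 0.1056, 0.2258]
tool_rot: [0.001, 0.933, 0.361, -0.0]
contact_force: [-4.2, -1.5, 11.3]
gripper_width: 0.294
grasp_force: 30.9
```

Emit:
send_rows --deltas "-0.0003 0 -0.0005 0; 0 0.001 -0.0007 0; 0.0003 0.002 -0.0009 0; 0.0006 0.003 -0.001 0; 0.0008 0.0036 -0.0011 0"

```text
t: 17.4
eef_pos: [0.5319, 0.105, 0.2262]
tool_rot: [-0.001, 0.932, 0.361, -0.002]
contact_force: [-7.9, 2.2, 10.6]
gripper_width: 0.296
grasp_force: 31.3
```

Emit:
send_rows --deltas "0.0002 0.0008 -0.0001 0; 0.0004 0.0016 -0.0002 0; 0.0006 0.0024 -0.0003 0; 0.0008 0.0032 -0.0004 0; 0.0009 0.0037 -0.0005 0"

```text
t: 17.9
eef_pos: [0.5336, 0.1037, 0.2262]
tool_rot: [-0.001, 0.932, 0.362, -0.003]
contact_force: [-10.6, 3.6, 11.1]
gripper_width: 0.298
grasp_force: 34.3
```

```bash
python3 -c "
from h import *
print(eng(pose()[1]));look()"
```

```text
[36.7 14.9 66.8]
t 17.9 P [0.5336 0.1037 0.2262] yaw 42.46 delta mm [ 1.9 15.3 76.1] spin 0.16 F [-10.58   3.57  11.13] w 0.298 gf 34.3
scene pin (array([ 54.4,  18.8, -17.8]), 0.96) collar (array([53.7, 14. , 46.6]), 0.97) hole [(array([48.8, 22.5, -1.3]), 0.66)] th [np.float64(0.432)]
 tilt 30.6 0.065
top pin [] collar [] hole [(array([50.5, 17.7, -1. ]), 0.89)] th [np.float64(0.337)]
```

Emit:
send_rows --deltas "-0.0004 0 -0.0006 0; -0.0008 0 -0.0012 0; -0.0008 0 -0.0012 0"

```text
t: 18.6
eef_pos: [0.5361, 0.1015, 0.2271]
tool_rot: [-0.0, 0.933, 0.361, -0.0]
contact_force: [0.8, 3.1, -1.5]
gripper_width: 0.294
grasp_force: 30.5
```

```bash
python3 -c "
from h import *
print(eng(pose()[1]));look(['scene'])"
```

```text
[37.5 11.6 67.4]
t 18.6 P [0.5361 0.1015 0.2271] yaw 42.32 delta mm [ 1.2 11.6 77.1] spin 0.02 F [ 0.76  3.11 -1.47] w 0.294 gf 30.5
scene pin (array([ 52.6,  13.4, -16.3]), 0.7) collar (array([53.5, 10.6, 45.2]), 0.68) hole [(array([54.2, 16. , -1.2]), 0.74), (array([80.2,  0.3,  7.3]), 0.23)] th [np.float64(0.287), np.float64(0.004)]
 tilt 29.2 0.062
```

Emit:
send_rows --deltas "0.0003 0.0008 0.0003 0; 0.0004 0.0016 0.0002 0; 0.0006 0.0024 0.0001 0; 0.0007 0.0032 0.0001 0; 0.0008 0.0038 0 0"

```text
t: 19.3
eef_pos: [0.5397, 0.0989, 0.2275]
tool_rot: [0.0, 0.933, 0.361, 0.0]
contact_force: [-0.3, 2.6, -1.3]
gripper_width: 0.295
grasp_force: 30.5
```

Emit:
send_rows --deltas "0.0001 0.0008 0 0; 0.0002 0.0016 -0.0001 0; 0.0003 0.0024 -0.0001 0; 0.0004 0.0032 -0.0002 0; 0.0004 0.0038 -0.0002 0"

```text
t: 19.8
eef_pos: [0.5425, 0.0965, 0.2277]
tool_rot: [0.0, 0.933, 0.361, -0.0]
contact_force: [0.4, 1.8, -0.4]
gripper_width: 0.294
grasp_force: 30.5
```

```bash
python3 -c "
from h import *
print(eng(pose()[1]));look(['scene'])"
```

```text
[38.9  3.5 67.2]
t 19.8 P [0.5425 0.0965 0.2277] yaw 42.3 delta mm [-0.1  3.5 77.7] spin -0.0 F [ 0.41  1.82 -0.36] w 0.294 gf 30.5
scene pin (array([ 58. ,   1.9, -17.7]), 0.87) collar (array([52.7,  1.1, 47.1]), 0.93) hole [(array([53.3,  9.2, -1.7]), 0.88)] th [np.float64(0.171)]
 tilt 34.7 0.065
```

Emit:
send_rows --deltas "0.0004 0 0.0007 0; 0.0007 0 0.0012 0; 0.0007 0 0.0012 0"

```text
t: 20.3
eef_pos: [0.5428, 0.0964, 0.2275]
tool_rot: [0.001, 0.933, 0.361, -0.0]
contact_force: [-4.5, -1.4, 8.0]
gripper_width: 0.295
grasp_force: 31.4
```

Emit:
send_rows --deltas "-0.0005 0.0012 -0.0009 0; -0.0004 0.0025 -0.0009 0; -0.0003 0.0038 -0.001 0; 0.0002 0.0038 -0.0001 0; 0.0002 0.0038 -0.0001 0"

```text
t: 20.8
eef_pos: [0.5449, 0.0942, 0.2275]
tool_rot: [0.0, 0.933, 0.361, -0.001]
contact_force: [-8.5, 1.2, 11.4]
gripper_width: 0.295
grasp_force: 32.7
```

Emit:
send_rows --deltas "-0.0006 0.0012 -0.0009 0; -0.0005 0.0025 -0.0009 0; -0.0005 0.0038 -0.0009 0; 0 0.0038 0 0; 0 0.0038 0 0"

```text
t: 21.3
eef_pos: [0.5473, 0.0914, 0.2274]
tool_rot: [0.0, 0.933, 0.361, -0.001]
contact_force: [-10.1, 0.4, 12.3]
gripper_width: 0.295
grasp_force: 33.1
```

```bash
python3 -c "
from h import *
print(eng(pose()[1]));look(['scene'])"
```

```text
[38.9 -3.4 66.9]
t 21.3 P [0.5473 0.0914 0.2274] yaw 42.32 delta mm [-0.1 -3.4 77.4] spin 0.02 F [-10.14   0.35  12.27] w 0.295 gf 33.1
scene pin (array([ 57.3,   1.5, -19.2]), 0.96) collar (array([54.1, -1.9, 46. ]), 0.6) hole [(array([53. ,  1.7,  0.7]), 0.56)] th [np.float64(0.032)]
 tilt 32.8 0.065
```

Emit:
send_rows --deltas "-0.0009 0.0012 -0.0012 0; -0.001 0.0025 -0.0011 0; -0.001 0.0038 -0.001 0; -0.0006 0.0038 -0.0003 0; -0.0006 0.0038 -0.0003 0"

```text
t: 22.0
eef_pos: [0.5507, 0.0874, 0.2272]
tool_rot: [0.001, 0.933, 0.36, -0.0]
contact_force: [-2.7, -0.2, 4.6]
gripper_width: 0.291
grasp_force: 31.1
```

Emit:
send_rows --deltas "-0.0008 0.0012 -0.001 0; -0.001 0.0025 -0.0008 0; -0.001 0.0038 -0.0007 0; -0.0005 0.0038 0.0002 0; -0.0005 0.0038 0.0002 0"

```text
t: 22.5
eef_pos: [0.5529, 0.0848, 0.2265]
tool_rot: [0.0, 0.933, 0.361, 0.0]
contact_force: [1.8, 0.9, -0.4]
gripper_width: 0.297
grasp_force: 30.2
```

```bash
python3 -c "
from h import *
print(eng(pose()[1]));look(['scene'])"
```

```text
[ 38.2 -12.1  66.3]
t 22.5 P [0.5529 0.0848 0.2265] yaw 42.28 delta mm [  0.1 -12.2  76.5] spin -0.02 F [ 1.82  0.92 -0.44] w 0.297 gf 30.2
scene pin (array([ 54. ,  -9. , -18.6]), 0.97) collar (array([ 55.3, -12.5,  49.8]), 0.68) hole [(array([52.7, -7.5, -3.1]), 0.94)] th [np.float64(-0.141)]
 tilt 28.9 0.069
```

Emit:
send_rows --deltas "0.0004 0 0.0007 0; 0.0008 0 0.0013 0; 0.0008 0 0.0013 0"

```text
t: 23.0
eef_pos: [0.5532, 0.0855, 0.2255]
tool_rot: [0.0, 0.933, 0.361, 0.0]
contact_force: [0.1, -0.0, 1.4]
gripper_width: 0.296
grasp_force: 30.3
```

```bash
python3 -c "
from h import *
print(eng(pose()[1]))"
```

```text
[ 38.3 -11.8  65.1]
```

Emit:
send_rows --deltas "-0.0001 0.001 0 0; 0 0.002 0.0004 0; 0.0003 0.002 0.001 0; 0.0005 0.002 0.0014 0; 0.0005 0.002 0.0014 0"

```text
t: 23.5
eef_pos: [0.5549, 0.0847, 0.2239]
tool_rot: [-0.0, 0.933, 0.361, 0.0]
contact_force: [0.3, 1.6, -0.1]
gripper_width: 0.295
grasp_force: 30.3
```

```bash
python3 -c "
from h import *
print(eng(pose()[1]))"
```

```text
[ 38.1 -13.5  63.4]
```

Going in: 3.5 mm below plate level with almost no force. Pushing on along the axis.

Emit:
send_rows --deltas "0.0005 0.0005 0.0009 0; 0.001 0.001 0.0017 0; 0.0015 0.001 0.0026 0; 0.002 0.001 0.0035 0; 0.002 0.001 0.0035 0"

```text
t: 24.0
eef_pos: [0.5572, 0.0851, 0.2204]
tool_rot: [0.0, 0.933, 0.361, 0.0]
contact_force: [1.4, 1.0, -1.2]
gripper_width: 0.297
grasp_force: 30.2
```

```bash
python3 -c "
from h import *
print(eng(pose()[1]));look(['scene'])"
```

```text
[ 38.  -14.8  59.3]
t 24.0 P [0.5572 0.0851 0.2204] yaw 42.29 delta mm [ -3.3 -14.8  70.4] spin -0.01 F [ 1.42  1.02 -1.17] w 0.297 gf 30.2
scene pin (array([ 55.6, -15.5, -26. ]), 0.59) collar (array([ 54.4, -15.7,  40.1]), 0.86) hole [(array([51.5, -9.9, -2.8]), 0.65)] th [np.float64(-0.19)]
 tilt 31.0 0.066
```

Emit:
send_rows --deltas "0.0015 0 0.0026 0; 0.003 0 0.0052 0; 0.0045 0 0.0078 0; 0.006 0 0.0104 0; 0.0075 0 0.013 0"

```text
t: 24.7
eef_pos: [0.5629, 0.0903, 0.2074]
tool_rot: [0.0, 0.933, 0.361, 0.0]
contact_force: [1.5, 0.1, 1.3]
gripper_width: 0.295
grasp_force: 30.4
```

Emit:
send_rows --deltas "0.0015 0 0.0026 0; 0.003 0 0.0052 0; 0.0045 0 0.0078 0; 0.006 0 0.0104 0; 0.0075 0 0.013 0"

```text
t: 25.2
eef_pos: [0.5685, 0.0955, 0.1945]
tool_rot: [0.0, 0.933, 0.361, 0.0]
contact_force: [3.4, 0.2, 1.5]
gripper_width: 0.295
grasp_force: 30.4
```

```bash
python3 -c "
from h import *
print(eng(pose()[1]));look(['scene'])"
```

```text
[ 38.4 -14.7  29.2]
t 25.2 P [0.5685 0.0955 0.1945] yaw 42.31 delta mm [-18.7 -14.7  44.5] spin 0.01 F [3.38 0.21 1.54] w 0.295 gf 30.4
scene pin [] collar (array([ 51.4, -14.8,   6.4]), 0.71) hole [(array([ 51.7, -10.9,  -2.6]), 0.63)] th [np.float64(-0.208)]
```

Emit:
send_rows --deltas "0.001 0 0.0017 0; 0.002 0 0.0035 0; 0.003 0 0.0052 0; 0.003 0 0.0052 0"

```text
t: 25.8
eef_pos: [0.5707, 0.0975, 0.1893]
tool_rot: [-0.0, 0.933, 0.361, 0.0]
contact_force: [3.1, 1.1, 0.5]
gripper_width: 0.294
grasp_force: 30.4
```

Emit:
send_rows --deltas "0.0005 0 0.0009 0; 0.001 0 0.0017 0; 0.001 0 0.0017 0"

```text
t: 26.1
eef_pos: [0.5712, 0.0977, 0.1888]
tool_rot: [0.0, 0.933, 0.361, 0.0]
contact_force: [-1.3, -1.3, 10.9]
gripper_width: 0.298
grasp_force: 31.4
```

Emit:
send_rows --deltas "0.0005 0 0.0009 0; 0.0005 0 0.0009 0"

```text
t: 26.3
eef_pos: [0.5714, 0.0976, 0.1888]
tool_rot: [0.001, 0.933, 0.36, -0.0]
contact_force: [-4.0, -2.3, 19.2]
gripper_width: 0.295
grasp_force: 32.0
```

```bash
python3 -c "
from h import *
print(eng(pose()[1]));look()"
```

```text
[ 38.6 -15.1  22.5]
t 26.3 P [0.5714 0.0976 0.1888] yaw 42.24 delta mm [-22.2 -15.1  38.8] spin -0.06 F [-4.04 -2.25 19.16] w 0.295 gf 32.0
scene pin [] collar (array([ 51.5, -16.4,   2.8]), 0.59) hole [(array([ 49.9, -10.4,   0.8]), 0.93)] th [np.float64(-0.205)]
top pin [] collar (array([-0.5,  2.1, -1.5]), 0.27) hole [(array([ 51.8, -15.3,   3.5]), 0.77)] th [np.float64(-0.287)]
```

Emit:
send_rows --deltas "-0.0007 0 -0.0013 0; -0.0007 0 -0.0013 0; -0.0007 0 -0.0013 0"

```text
t: 27.0
eef_pos: [0.5712, 0.0975, 0.1888]
tool_rot: [0.0, 0.933, 0.361, 0.0]
contact_force: [1.0, -0.2, 9.2]
gripper_width: 0.296
grasp_force: 30.9
```

Emit:
send_rows --deltas "0 0 0 0; 0 0 0 0; 0 0 0 0; 0 0 0 0; 0 0 0 0" --claw 0.6

```text
t: 27.5
eef_pos: [0.5705, 0.0978, 0.1876]
tool_rot: [-0.0, 0.933, 0.361, -0.0]
contact_force: [-0.4, -0.6, 0.4]
gripper_width: 0.597
grasp_force: 0.0
```

Emit:
send_rows --deltas "0 0 -0.01 0; 0 0 -0.03 0; 0 0 -0.06 0; 0 0 -0.1 0; 0 0 -0.14 0"

```text
t: 28.0
eef_pos: [0.5705, 0.0978, 0.33]
tool_rot: [-0.0, 0.933, 0.361, -0.0]
contact_force: [0.4, 0.7, -0.5]
gripper_width: 0.601
grasp_force: 0.0
```

```bash
python3 -c "
from h import *
p=look(('top','scene')); save(p,'s5.png')
cv2.imwrite('pics/s5c.png',cv2.resize(cv2.imread('pics/s5.png')[160:280,320:480],(800,600)))
W=cloud(p); d=W-C0; u,v,n=d@U*1e3,d@V*1e3,d@Nn*1e3
s=(np.hypot(u-52.5,v+15.5)<11)&(n>30)&(n<60); print('head top n',s.sum(),np.percentile(n[s],[50,90,97]),np.median(u[s]),np.median(v[s]))
f=(np.hypot(u,v)<75)&(np.hypot(u,v)>25)&(abs(n)<5)&(np.hypot(u-52.5,v+15.5)>22); print('face n',np.median(n[f]))
"
```

```text
t 28.0 P [0.5705 0.0978 0.33  ] yaw 42.31 delta mm [-21.7 -14.3 180. ] spin 0.01 F [ 0.4   0.69 -0.46] w 0.601 gf 0.0
top pin (array([ 49.1, -15.2, -61.5]), 0.66) collar (array([ 49.7, -12.8,   1.5]), 0.42) hole [] th []
 tilt 29.4 0.063
scene pin [] collar (array([ 54.8, -14.7,   2.3]), 0.81) hole [(array([ 49.4, -13.1,  -1.8]), 0.9)] th [np.float64(-0.259)]
head top n 67 [42.71071892 43.97922933 44.48033945] 56.19220798960931 -18.116136614210035
face n 0.22878826215299367
```

View pics/s5c.png

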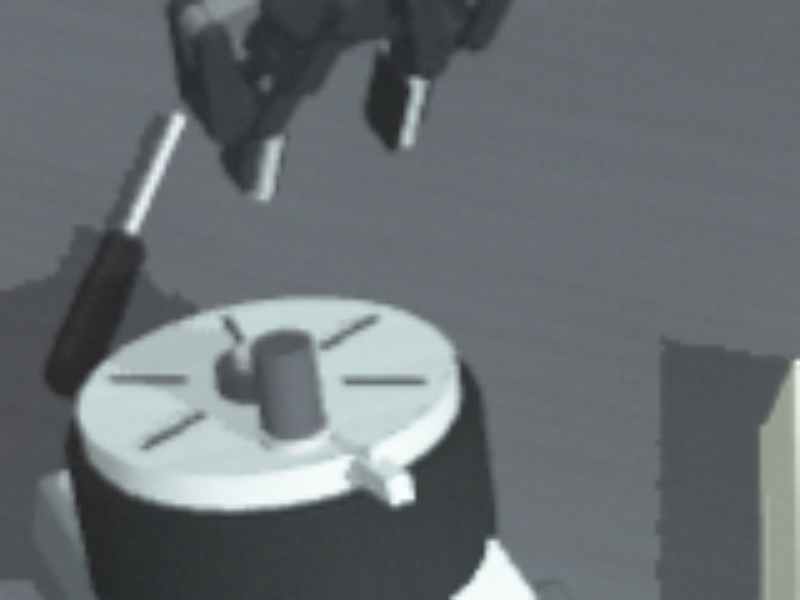

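The collar lies flat on the flywheel at crop (295,438). The head top measures 43 mm above the face, as expected when seated, and the gripper is clear. Handing in.

```bash
python3 -c "
from station import bot
print(bot.hand_in())"
```

```text
the job is handed in; nothing more can be done
None
```

The locking pin is through the flywheel and the plate hole (about -0.28 rad from the pointer) with its collar seated; the gripper is released and clear, and the job was handed in after about 28 s of robot time, verdict not shown.

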